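# Lift the grate off the charcoal grill with the T-toggle lifter

### The job

The coals need topping up, so take the square grate off the charcoal grill with the T-handled lifter from the tool stand; the grate may be hot, so move it only by the lifter and never touch it with the gripper or arm. Pass the lifter's toggle down through the slot in the middle of the grate, give it a quarter turn so that it holds, lift the grate clear of the grill and lower it gently so that it lies flat on the floor of the empty steel tray. Then turn the toggle back, draw the lifter out and stand it fully home in the tool stand's free slot, let go, and leave the skewers, the ash scraper, the bottle, the jar and the bowl where they are.

Things in the scene. Friction and masses are not known exactly. Their poses are not given: they have to be found in the camera images.
- lifter: Grate lifter, 127 mm tall, 0.3 kg. At the foot a flat steel toggle bar 50 (along its y) x 12 (x) x 8 mm high; 12 mm round shank; steel collar 48 mm across, 19 to 24 mm above the foot, so 11 mm lie free between toggle and collar; T-handle on top. Origin: centre of the toggle's underside, z up the shank. Starts upright in one slot of the tool stand, hanging by its collar; lifts straight out.
- lifter_handle (a point): Centre of the lifter's horizontal dark-wood handle with brass ends, 115 mm above its foot: 104 mm long along the lifter's y (parallel to the toggle), 24 x 24 mm in section, free beneath on both sides of the shank.
- grate: Light-grey cast-aluminium grate, 180 x 180 x 24 mm high, 0.5 to 1.0 kg, bars with 8.5 mm gaps and a solid 84 x 84 mm plate in the middle. Origin: centre of the underside. Starts loose in the grill's grate bay with about 4 mm play all round; lifts straight up. On a floor or ledge the toggle turns freely under the plate, either way, while the lifter's foot is 5 to 11 mm above the grate's underside.
- grate_slot (a point): Centre of the slot's mouth, on the plate's top face, 24 mm above the grate's underside; axes as the grate. The slot is 60 mm long (along y) x 18 mm wide (x) and goes through the plate, 5 mm thick; beneath it is open.
- grill: Fixed black table-top charcoal grill, 330 mm long (its y; 394 over the end handles) x 224 mm (x, over the rims) x 142 mm high. Origin: centre of the footprint. The grate bay is centred at y = -67 mm: ledges carry the grate's underside 118 mm above the bench, its top flush with the rim; the coals lie at least 20 mm below its underside. Skewers lie across the open bay, y = +47 to +150 mm.
- tray: Fixed shallow steel tray, empty, 310 (x) x 270 mm (y), 300 x 260 mm inside, 30 mm high, 326 x 290 mm over its rolled rim; floor top 5 mm above the bench. Origin: centre of the underside.
- stand: Fixed dark steel tool stand, a folded bench 220 mm (x) x 110 mm (y), top 70 mm above the bench, sheet 4 mm. Two slots through the top, 60 mm long (along y) x 20 mm wide (x), at x = -50 and +50 mm; one holds the lifter, the other the ash scraper (which is which varies). Origin: centre of the footprint.
- slot_near (a point): Centre of the stand's slot at its x = -50 mm, at the level of the stand's top face; axes as the stand. A lifter standing fully home has its collar flat on the top face and its foot 19 mm below this point.
- slot_far (a point): The same for the slot at the stand's x = +50 mm.
- scraper: Ash scraper hanging in the stand's other slot, with a straight round upright handle of light brown wood (28 mm thick, top 118 mm above the stand's top face). Origin: bottom centre. Leave it.
- skewer1: Flat steel skewer with a round dark-wood handle towards the robot, 310 mm long, laid across the grill's open bay. Origin on the blade's underside, over the middle of the grill. Leave it.
- skewer2: As skewer1, the next one.
- skewer3: As skewer1, the furthest from the grate.
- oil: Amber bottle, 66 mm across, 190 mm high, behind the stand. Origin: bottom centre. Leave it.
- spice: Spice jar with red cap, 72 mm across, 85 mm high, behind the grill. Origin: bottom centre. Leave it.
- bowl: Steel bowl, 130 mm across, 55 mm high, behind the tray. Origin: bottom centre. Leave it.
Mind the look-alikes: they are no part of the job. Leave any blue look-alike of the lifter alone.

How it is judged:
On the way, in this order (a step that is already met when the one before it is completed fails the run):
1. the toggle is through the slot, under the grate's plate, and turned across it (within 20 degrees of a quarter turn) (z of lifter in the frame of grate between -0.004 and 0.013 m and horizontal distance between lifter and grate below 0.03 m and angle between the y axis of lifter and the x axis of grate, either way round below 0.35 rad), for 0.1 s.
2. the grate hangs on the lifter, its underside above the grill's rim, tipped less than 15 degrees (height (world z) of grate above 0.145 m and angle between grate's own z axis and vertical below 0.26 rad and contact force between grate and lifter above 1 N and horizontal distance between lifter and grate below 0.03 m and angle between the y axis of lifter and the x axis of grate, either way round below 0.35 rad), for 0.2 s.
3. the grate lies flat on the floor of the tray, at rest (z of grate in the frame of tray between 0.001 and 0.0085 m and angle between grate's own z axis and vertical below 0.05 rad and horizontal distance between grate and tray below 0.1 m and linear speed of grate below 0.02 m/s), for 0.2 s.
At the end, for the whole second after the job is handed in: The grate rests flat on the tray floor (within 4 mm of it, tipped under 3 degrees, centre within 100 mm of the tray's); the lifter stands upright (within 4.5 degrees) in the stand's free slot, within 12 mm of its centre, collar down on the stand within 3.5 mm; both at rest and let go (all of step 3 and ((horizontal distance between lifter and slot_near below 0.012 m and z of lifter in the frame of slot_near between -0.0225 and -0.0155 m) or (horizontal distance between lifter and slot_far below 0.012 m and z of lifter in the frame of slot_far between -0.0225 and -0.0155 m)) and angle between lifter's own z axis and vertical below 0.08 rad and linear speed of lifter below 0.02 m/s); the robot touches nothing.
It fails at once if the gripper or arm touches the grate (over 1 N) (contact force between any of the fingers, the arm and grate above 1 N).
It fails at once if the grate is dropped or flung (faster than 0.8 m/s) (linear speed of grate above 0.8 m/s).
It fails at once if a skewer, the scraper, the bottle, the jar or the bowl is shifted by more than 30 mm (distance of any of skewer1, skewer2, skewer3, scraper, oil, spice, bowl from where it was at the start of the episode above 0.03 m).
It also fails if it takes over 72 s, if anything falls off the work surface, if the arm or the gripper's body presses on something with over 40 N, if the wrist force passes 120 N, or if a joint passes its speed limit or range.

### The arm

A 6-joint arm with a two-finger parallel gripper is mounted at the origin on the work surface. World frame = base frame: x ahead of the robot, y to its left, z up, the work surface at z = 0. Lengths are in m, angles in rad, forces in N, time in s.
With the tool pointing down it reaches from about 0.25 to 0.725 m from the base axis. Payload 4 kg.
Tool frame: the origin (TCP) lies on the centre line of the jaws, within the pads' length; the fingertips stand 14 mm ahead of it and the grasp point (between the pads) lies 5 mm behind it; z points along the fingers, x is the direction in which the jaws open and shut, and the axes are right-handed (so a half turn about z gives the same grasp; the last joint's range is limited). The gripper opens to 85 mm and grips with 20 to 120 N. Pads are 22 mm wide; open, the fingers measure 114 mm over their backs; the gripper's body (76 mm by 85 mm) begins 54 mm behind the grasp point. The pads swing forward as they close: fully open they stand 13 mm farther back than shut.
Start: joints at [1.102, 0.241, 0.005, 1.335, 0, 1.571], TCP at [0.226, 0.446, 0.245] pointing down, gripper open.
Joint ranges: [-2.72, 2.72], [-1.05, 1.87], [-1.09, 1.28], [-1.99, 2.15], [-1.42, 1.44], [-3.14, 3.14]. Speed limits (rad/s): [2.79, 2.79, 3.14, 3.14, 3.14, 3.14].

### API

Orientations are given as a unit quaternion [x, y, z, w].
In Python, from workcell import get_obs, optics, ticket gives the robot as it stands.
- The arm moves only by the shell command python3 -m inch 'ROWS'. ROWS is JSON, a list that holds one entry, the list of rows, each a list of 5 numbers: the finger opening in cm, from 0 to 8.54, then the shift along the tool's x, y, z in cm, then the turn about the tool's z in degrees. In form: [[[fingers, dx, dy, dz, roll], ...]]. A call has exactly 5 rows; each row is the pose to reach, as a shift and turn from the pose measured when the call began, along the tool's axes at that moment; what a row does not reach only later rows make up. A row lasts 1/8 s, in which the tool goes at most 62.5 mm and 10.7 degrees, less where a joint would pass 70% of its speed; a pose out of reach is approached as far as the arm can. A call with a gripper value outside its range is refused whole. The fingers move at their own pace and stop on an object; the grip force is fixed at half the most. Time passes only in rows, so rows that repeat a pose let the fingers close, or fill a call up. It gives the time, the measured TCP pose, the force and the opening at its end, in the units of the state.
- get_obs(): the state, without advancing time (a new reading comes with each control period).
- optics.camera(name): name is "scene" or "top" or "wrist"; returns (picture, depth): 480x640x3 uint8, red, green, blue; 480x640 float32, m along the optical axis (not along the pixel's ray), 0 where there is no reading.
- optics.camera_info(name): a dict with "vfov" (degrees; the focal length in pixels is half the picture's height over the tangent of half this angle, whatever the lens; pixels are square), "cx", "cy" (the principal point, pixels), "k1" (the pictures are not rectified: a ray, as slopes to the right and down, at radius r is drawn at 1 + k1 r^2 times it, then the intrinsics apply), "R" (3x3) and "t" (3): a world point X has camera coordinates R X + t. Camera axes: x right, y down, z forward; pixel columns grow to the right and rows downward; lengths in m; the calibration is good to about 2 mm. A picture is of the moment at which its call begins: read the wrist's pose just before it. camera_info takes no time and is no camera call; for the wrist camera it gives the pose at the moment of the call.
- ticket.job_done(): hands the job in, once; it reports no verdict.
The state is a dict: "clock": time; "joint_pos": joint angles; "joint_vel": joint speeds; "tau": joint torques, N m; "eef_pos": TCP position; "tool_rot": TCP orientation; "ft_force": force on the tool from outside, world axes, zero at the start; "ft_torque": the same for the moment, N m; "grip_width": finger opening in m.
Only numpy, scipy, OpenCV 4.12 (cv2) and the standard library are available. Lean on these libraries where they do the work, as an engineer would, in place of code of your own. Each camera call takes 0.05 s, during which the arm holds its last target.

## Working session

There is one attempt and no reset: what is moved stays moved. The work goes in short steps, Python scripts to look and compute and a shell command to move; the robot and the scene stay as the last step left them, time stands still between calls to the robot, and variables do not carry over. Pictures are saved under pics/ and viewed, and the job is handed in when it is done.

```bash
mkdir -p pics; ls
cat > h.py <<'E'
import numpy as np,cv2
from workcell import get_obs,optics,ticket
def K(ci,h=480):
    f=h/2/np.tan(np.radians(ci['vfov'])/2); return f,ci['cx'],ci['cy'],ci['k1']
def unproj(ci,u,v,depth=None,z=None):
    f,cx,cy,k1=K(ci); xd,yd=(u-cx)/f,(v-cy)/f
    x,y=xd,yd
    for _ in range(30):
        s=1+k1*(x*x+y*y); x,y=xd/s,yd/s
    R=np.array(ci['R']);t=np.array(ci['t'])
    d=R.T@np.array([x,y,1]); o=-R.T@t
    if depth is not None: return o+d*depth
    return o+d*(z-o[2])/d[2]
def proj(ci,X):
    f,cx,cy,k1=K(ci); c=np.array(ci['R'])@np.array(X)+np.array(ci['t'])
    x,y=c[0]/c[2],c[1]/c[2]; s=1+k1*(x*x+y*y)
    return cx+f*x*s,cy+f*y*s
def shot(name,tag):
    ci=optics.camera_info(name); p,d=optics.camera(name)
    cv2.imwrite(f'pics/{tag}.png',p[:,:,::-1]); np.savez(f'{tag}.npz',p=p,d=d,ci=np.array(ci,dtype=object)); return p,d,ci
def load(tag):
    a=np.load(f'{tag}.npz',allow_pickle=True); return a['p'],a['d'],a['ci'].item()
def crop(tag,u0,v0,u1,v1,s,out):
    p=load(tag)[0][v0:v1,u0:u1,::-1]; cv2.imwrite(f'pics/{out}.png',cv2.resize(p,None,fx=s,fy=s,interpolation=cv2.INTER_CUBIC))
def st():
    o=get_obs(); 
    for k in ['clock','joint_pos','eef_pos','tool_rot','ft_force','grip_width']: print(k,np.round(o[k],4))
E
python3 - <<'E'
from h import *
st()
for n in ['top','scene','wrist']:
    p,d,ci=shot(n,n+'0'); print(n,{k:np.round(v,3) for k,v in ci.items()})
E
```

```text
pics
clock 0.0
joint_pos [ 1.102   0.2414  0.0037  1.3352 -0.      1.5708]
eef_pos [0.2256 0.4455 0.2444]
tool_rot [ 8.520e-01  5.235e-01 -9.000e-04  6.000e-04]
ft_force [ 0.872  -0.2242  0.3991]
grip_width 0.0853
top {'vfov': np.float64(44.675), 'cx': np.float64(313.412), 'cy': np.float64(234.585), 'k1': np.float64(-0.04), 'R': array([[-0.002, -1.   ,  0.008],
       [-0.999,  0.002, -0.039],
       [ 0.039, -0.008, -0.999]]), 't': array([-0.011,  0.526,  1.368])}
scene {'vfov': np.float64(43.399), 'cx': np.float64(322.272), 'cy': np.float64(239.808), 'k1': np.float64(-0.207), 'R': array([[-0.793,  0.61 ,  0.007],
       [ 0.514,  0.673, -0.532],
       [-0.329, -0.418, -0.847]]), 't': array([ 0.436, -0.208,  1.796])}
wrist {'vfov': np.float64(70.24), 'cx': np.float64(321.527), 'cy': np.float64(238.274), 'k1': np.float64(-0.021), 'R': array([[ 0.451,  0.893, -0.001],
       [ 0.848, -0.428,  0.314],
       [ 0.28 , -0.143, -0.949]]), 't': array([-0.501, -0.041,  0.379])}
```

View pics/top0.png

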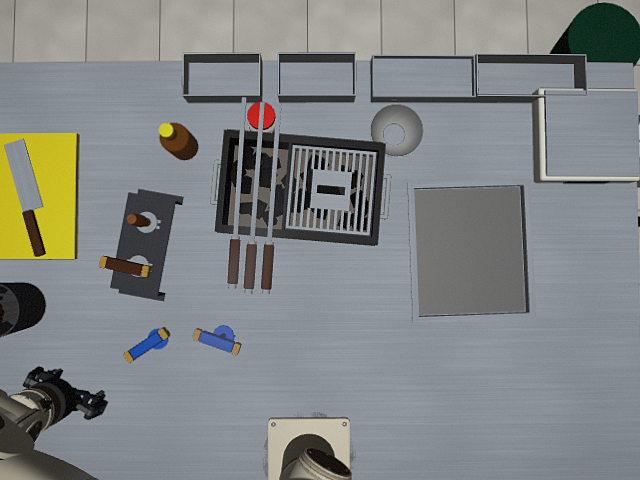

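View pics/scene0.png

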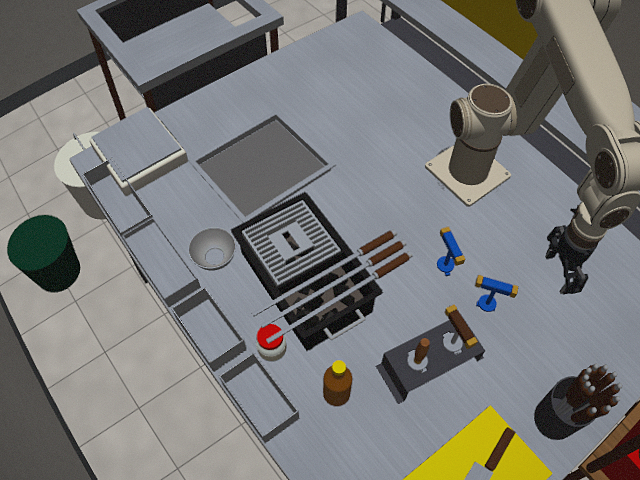

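View pics/wrist0.png

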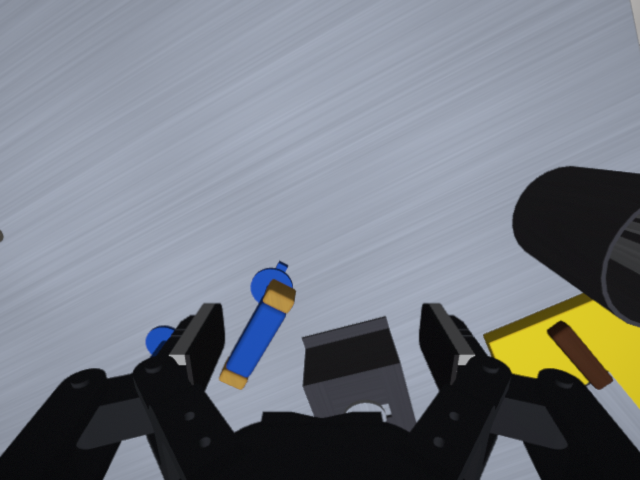

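Candidates for the lifter (top view): dark-wood T-handle in stand at (125,266), blue T-handles at (148,344) and (217,340), and the scraper's upright handle at (140,219). I choose (125,266) and check it in a close crop.

Run:
```python
from h import *
crop('top0',90,180,200,310,5,'c_stand'); crop('top0',205,115,405,255,4,'c_grill'); crop('scene0',370,290,500,410,5,'c_sc')
crop('top0',395,170,545,330,4,'c_tray')
```

```text
(no output)
```

View pics/c_stand.png

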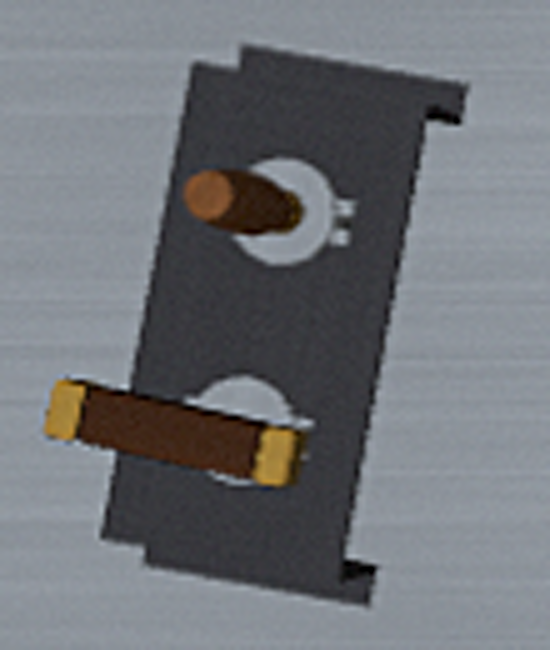

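View pics/c_grill.png

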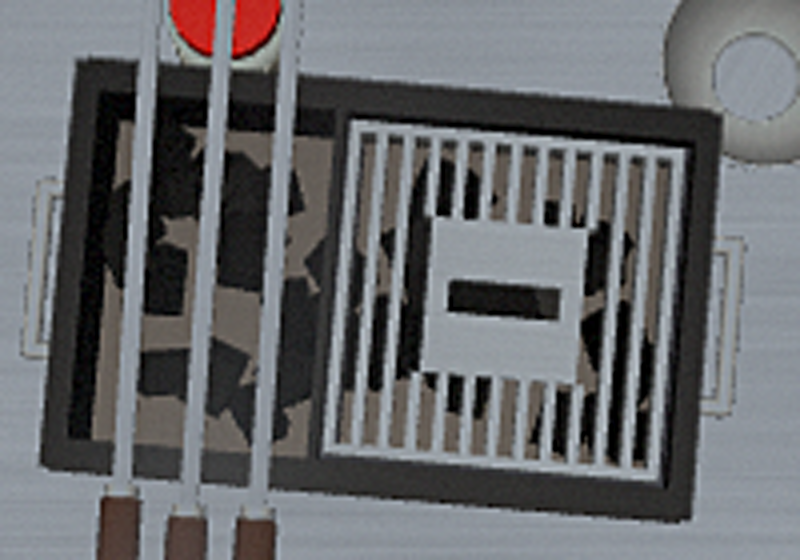

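View pics/c_sc.png

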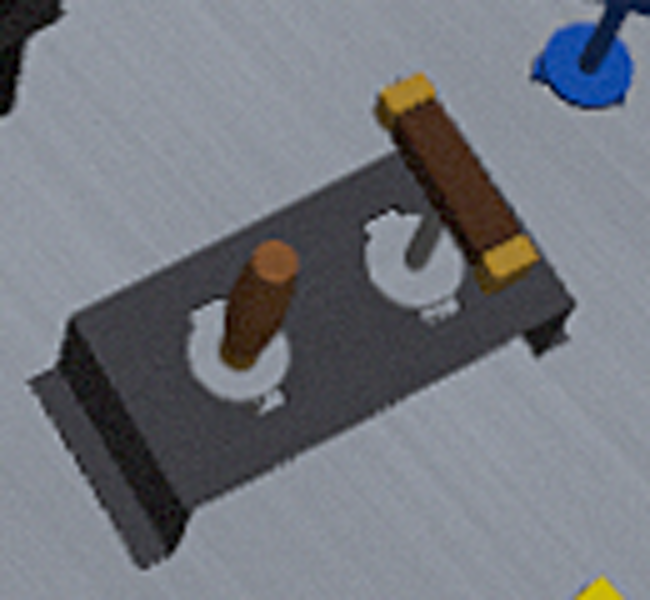

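View pics/c_tray.png

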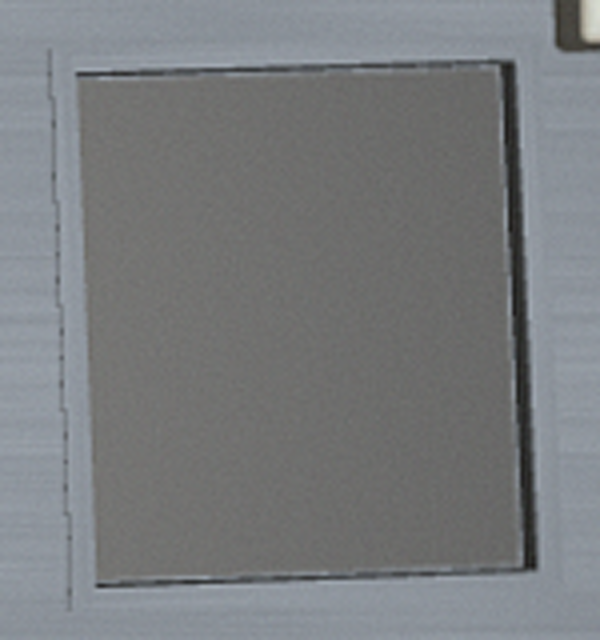

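The crop confirms it: dark-wood T-handle with brass ends, hanging by its collar in the stand's near slot. Next I measure.

```bash
cat >> h.py <<'E'
def cloud(tag,u0,v0,u1,v1):
    p,d,ci=load(tag); out=[];col=[]
    for v in range(v0,v1):
        for u in range(u0,u1):
            if d[v,u]>0: out.append(unproj(ci,u,v,depth=d[v,u])); col.append(p[v,u])
    return np.array(out),np.array(col)
def rect(P):
    (c,s,a)=cv2.minAreaRect((P[:,:2]*1000).astype(np.float32)); return np.round(c,1),np.round(s,1),round(a,1)
E
python3 - <<'E'
from h import *
P,c=cloud('top0',90,240,165,300)
m=(P[:,2]>.168)&(P[:,2]<.19); print('handle',rect(P[m]),P[m].mean(0),m.sum())
P,c=cloud('scene0',430,290,500,360)
m=(P[:,2]>.168)&(P[:,2]<.19); print('handle scene',rect(P[m]),P[m].mean(0),m.sum())
P,c=cloud('top0',105,185,190,305)
m=(P[:,2]>.063)&(P[:,2]<.078); print('stand top',rect(P[m]),np.median(P[m][:,2]))
p,d,ci=load('top0')
# slot corners in crop coords (offset 205,115 scale 4)
for n,pts,z in [('slot',[(449,281),(561,289),(558,320),(446,311)],.142),('plate',[(430,216),(587,229),(581,385),(422,373)],.142),('grate',[(352,120),(688,150),(660,480),(325,452)],.142)]:
    X=np.array([unproj(ci,205+(u+.5)/4-.5,115+(v+.5)/4-.5,z=z) for u,v in pts]); print(n,np.round(X*1000,1).tolist(),'c',X.mean(0).round(4),
     'ang',np.degrees(np.arctan2(*(X[1]-X[0])[[1,0]])).round(1),np.degrees(np.arctan2(*(X[2]-X[3])[[1,0]])).round(1), np.linalg.norm(X[1]-X[0]).round(4),np.linalg.norm(X[2]-X[1]).round(4))
P,c=cloud('top0',290,140,380,240)
m=(P[:,2]>.136)&(P[:,2]<.15)&(c.min(1)>120); print('grate',rect(P[m]),np.median(P[m][:,2]),m.sum())
for n,pts,z in [('trayfloor',[(78,75),(500,66),(522,568),(96,584)],.005)]:
    X=np.array([unproj(ci,395+(u+.5)/4-.5,170+(v+.5)/4-.5,z=z) for u,v in pts]); print(n,np.round(X*1000,1).tolist(),X.mean(0))
P,c=cloud('top0',400,170,545,330)
m=(P[:,2]>-.002)&(P[:,2]<.012)&(abs(c.mean(1)-110)<25); print('tray',rect(P[m]),np.median(P[m][:,2]),m.sum())
E
```

```text
handle (array([455.1, 383.9]), array([104.4,  24.6]), 77.3) [0.4551849  0.38316533 0.17680758] 581
handle scene (array([454.8, 385.3]), array([104. ,  29.3]), 77.5) [0.45572769 0.38669958 0.17680083] 489
stand top (array([504.1, 375.2]), array([112.5, 221. ]), 79.6) 0.0693920992515974
slot [[627.8, -18.3, 142.0], [623.4, -78.3, 142.0], [606.8, -76.7, 142.0], [611.7, -16.7, 142.0]] c [ 0.6174 -0.0475  0.142 ] ang -94.2 -94.7 0.0602 0.0168
plate [[662.8, -8.2, 142.0], [655.8, -92.5, 142.0], [571.8, -88.8, 142.0], [578.4, -3.8, 142.0]] c [ 0.6172 -0.0483  0.142 ] ang -94.8 -94.4 0.0845 0.084
grate [[714.8, 33.6, 142.0], [698.5, -147.1, 142.0], [520.9, -130.8, 142.0], [536.2, 48.1, 142.0]] c [ 0.6176 -0.0491  0.142 ] ang -95.2 -94.9 0.1814 0.1783
grate (array([617.9, -47.9]), array([180.1, 179.9]), 85.0) 0.14143978400345136 3479
trayfloor [[636.4, -252.1, 5.0], [641.9, -506.4, 5.0], [342.3, -515.0, 5.0], [334.3, -260.2, 5.0]] [ 0.48873521 -0.3834474   0.005     ]
tray (array([ 502.1, -404.8]), array([350.9, 331.5]), 1.7) 0.00511707194458122 13235
```

```bash
cat >> h.py <<'E'
from scipy.spatial.transform import Rotation as Ro
def go(x,y,z,yaw=None):
    o=get_obs(); R=Ro.from_quat(o['tool_rot']).as_matrix(); p=np.array(o['eef_pos'])
    d=R.T@(np.array([x,y,z])-p)*100
    cur=np.degrees(np.arctan2(R[1,0],R[0,0])); roll=0 if yaw is None else -((yaw-cur+180)%360-180)
    print('clock %.2f pos %s yaw %.2f tilt %.2f F %s grip %.4f'%(o['clock'],p.round(4),cur,np.degrees(np.arccos(-R[2,2])),np.round(o['ft_force'],1),o['grip_width']))
    print('ROW dx %.2f dy %.2f dz %.2f roll %.1f'%(*d,roll))
E
python3 - <<'E'
from h import *
go(.455,.3846,.235,-12.6)
E
```

```text
clock 0.15 pos [0.2257 0.4456 0.2446] yaw 63.14 tilt 0.09 F [-0.6  0.3  0.2] grip 0.0852
ROW dx 4.92 dy 23.21 dz 0.95 roll 75.7
```

```bash
python3 -m inch '[[[8.5,1,5,0,10],[8.5,2,10,0,20],[8.5,3,15,0,30],[8.5,4,20,0,40],[8.5,4.92,23.2,0,50]]]'; python3 -c "
from h import *
go(.455,.3846,.235,-12.6)"
```

```text
clock: 0.78
eef_pos: [0.4569, 0.3835, 0.2439]
tool_rot: [0.994, 0.111, -0.001, 0.001]
ft_force: [-0.9, -0.3, 0.5]
grip_width: 0.085
clock 0.78 pos [0.4569 0.3835 0.2439] yaw 12.70 tilt 0.14 F [-0.9 -0.3  0.5] grip 0.0850
ROW dx -0.16 dy -0.15 dz 0.89 roll 25.3
```

```bash
python3 -m inch '[[[7.5,-0.16,-0.15,0,10],[7,-0.16,-0.15,0.4,20],[6.5,-0.16,-0.15,0.8,25.3],[6,-0.16,-0.15,0.9,25.3],[6,-0.16,-0.15,0.9,25.3]]]'; python3 -c "
from h import *
go(.455,.3846,.161,-12.6)
shot('wrist','w1')"
```

```text
clock: 1.4
eef_pos: [0.4549, 0.3845, 0.2347]
tool_rot: [0.994, -0.109, -0.001, 0.001]
ft_force: [-0.3, 0.3, -0.3]
grip_width: 0.0598
clock 1.40 pos [0.4549 0.3845 0.2347] yaw -12.52 tilt 0.17 F [-0.3  0.3 -0.3] grip 0.0598
ROW dx 0.02 dy -0.03 dz 7.37 roll 0.1
```

View pics/w1.png

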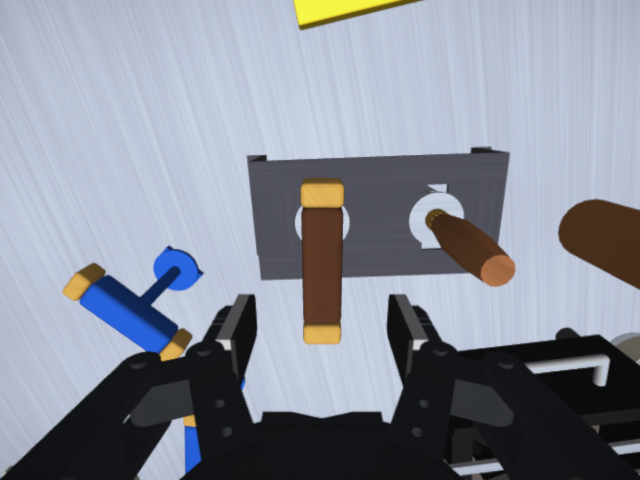

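The wrist view shows the handle centred between the pads: u≈322, spanning v 180 to 343 and parallel to the jaws. The scraper handle is well to the right, at (497,270). Descending.

```bash
python3 - <<'E'
from h import *
P,c=cloud('w1',280,170,370,350); m=(P[:,2]>.168)&(P[:,2]<.19); print(rect(P[m]),P[m].mean(0),m.sum())
P,c=cloud('w1',240,150,520,290); m=(P[:,2]>.063)&(P[:,2]<.075); print(rect(P[m]))
E
python3 -m inch '[[[6,0,0,1.8,0],[6,0,0,3.6,0],[6,0,0,5.4,0],[6,0,0,7,0],[6,0,0,7.4,0]]]'; python3 -c "
from h import *
go(.455,.3846,.161,-12.6)"
```

```text
(array([455.3, 384.6]), array([104.2,  24.2]), 77.5) [0.45648055 0.3895931  0.17623389] 6516
(array([505. , 375.4]), array([110.9, 221.6]), 79.8)
clock: 2.08
eef_pos: [0.4542, 0.384, 0.1596]
tool_rot: [0.994, -0.109, -0.001, 0.002]
ft_force: [-0.3, -0.1, -0.5]
grip_width: 0.06
clock 2.08 pos [0.4542 0.384  0.1596] yaw -12.51 tilt 0.27 F [-0.3 -0.1 -0.5] grip 0.0600
ROW dx 0.06 dy -0.07 dz -0.14 roll 0.1
```

```bash
python3 -m inch '[[[1.5,0.06,-0.07,-0.14,0],[1.5,0.06,-0.07,-0.14,0],[1.5,0.06,-0.07,-0.14,0],[1.5,0.06,-0.07,-0.14,0],[1.5,0.06,-0.07,-0.14,0]]]'; python3 -c "
from h import *
go(.455,.3846,.161,-12.6)"
```

```text
clock: 2.7
eef_pos: [0.4553, 0.3851, 0.162]
tool_rot: [0.994, -0.109, -0.001, 0.001]
ft_force: [-1.5, 0.3, 5.0]
grip_width: 0.023
clock 2.70 pos [0.4553 0.3851 0.162 ] yaw -12.50 tilt 0.15 F [-1.5  0.3  5. ] grip 0.0230
ROW dx -0.02 dy 0.06 dz 0.10 roll 0.1
```

```bash
python3 -m inch '[[[1.5,0,0,-2,0],[1.5,0,0,-5,0],[1.5,0,0,-9,0],[1.5,0,0,-12.5,0],[1.5,0,0,-14.5,0]]]'; python3 -c "
from h import *
go(.6177,-.048,.305,-5)
shot('scene','s1')"
```

```text
clock: 3.32
eef_pos: [0.4558, 0.3853, 0.308]
tool_rot: [0.994, -0.109, -0.0, 0.001]
ft_force: [-0.8, -0.3, -3.2]
grip_width: 0.0229
clock 3.33 pos [0.4558 0.3853 0.308 ] yaw -12.52 tilt 0.15 F [-0.8 -0.3 -3.2] grip 0.0229
ROW dx 25.20 dy 38.79 dz 0.37 roll -7.5
```

View pics/s1.png

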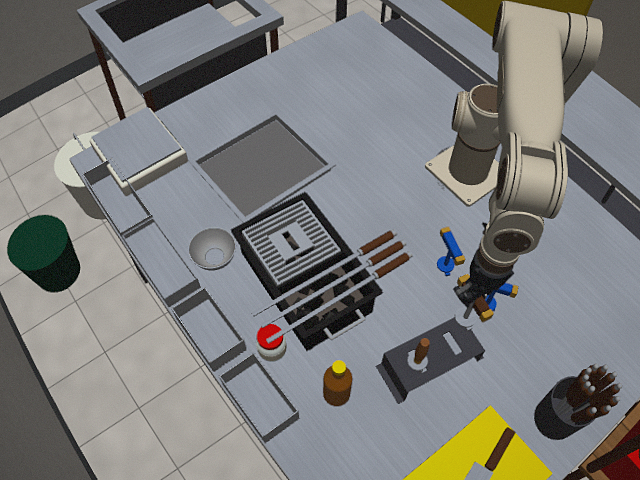

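The lifter is out of the stand and upright in the gripper at about (470,305). The free slot is visible at (453,343). Crossing to the grate.

```bash
python3 -m inch '[[[1.5,2,3,0,0],[1.5,5,7.7,0,-2],[1.5,8,12.3,0,-4],[1.5,11,17,0,-6],[1.5,14,21.6,0,-7.5]]]'; python3 -c "
from h import *
go(.6177,-.048,.305,-5)"
```

```text
clock: 4.0
eef_pos: [0.5459, 0.1425, 0.3085]
tool_rot: [0.999, -0.043, -0.001, 0.001]
ft_force: [0.9, 1.2, -2.3]
grip_width: 0.0235
clock 4.00 pos [0.5459 0.1425 0.3085] yaw -4.96 tilt 0.10 F [ 0.9  1.2 -2.3] grip 0.0235
ROW dx 8.80 dy 18.36 dz 0.36 roll 0.0
```

```bash
python3 -m inch '[[[1.5,2.4,5,0,0],[1.5,4.8,10,0,0],[1.5,7.2,15,0,0],[1.5,8.5,17.7,0,0],[1.5,8.8,18.36,0.3,0]]]'; python3 -c "
from h import *
go(.6177,-.048,.305,-5)
shot('wrist','w2'); shot('scene','s2');shot('top','t2')
crop('scene0',220,180,370,320,5,'c0');crop('s2',220,120,370,320,4,'c2')
crop('t2',260,120,420,250,5,'ct2')"
```

```text
clock: 4.62
eef_pos: [0.6176, -0.0505, 0.3032]
tool_rot: [0.999, -0.045, -0.002, 0.001]
ft_force: [-0.8, 0.1, -2.6]
grip_width: 0.0231
clock 4.62 pos [ 0.6176 -0.0505  0.3032] yaw -5.16 tilt 0.28 F [-0.8  0.1 -2.6] grip 0.0231
ROW dx -0.02 dy -0.25 dz -0.18 roll -0.2
```

View pics/w2.png

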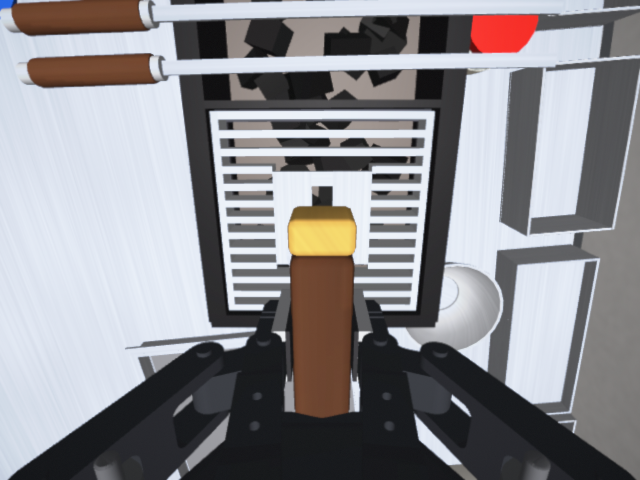

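View pics/c2.png

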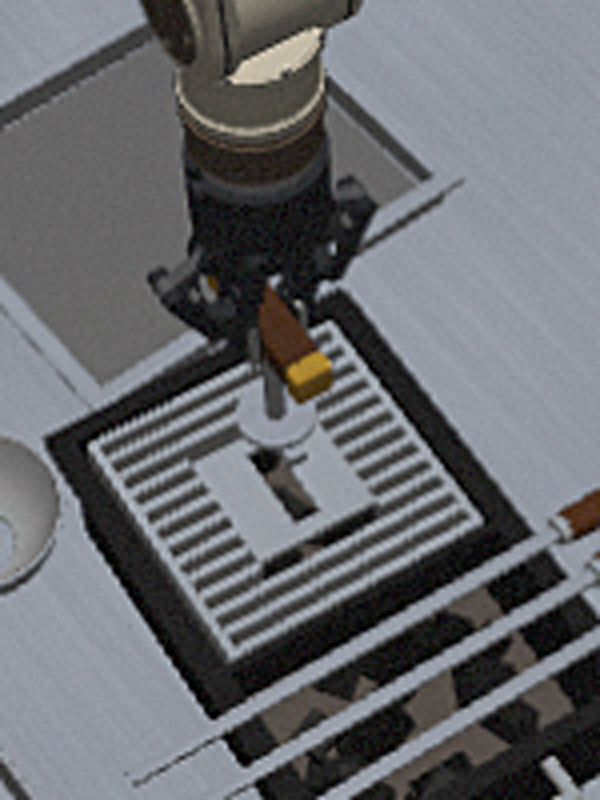

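Run:
```python
from h import *
for tag,b in [('s2',(265,195,315,240))]:
    P,c=cloud(tag,*b)
    for lo,hi in [(.205,.225),(.215,.300),(.29,.325)]:
        m=(P[:,2]>lo)&(P[:,2]<hi); 
        if m.sum()>5: print(lo,rect(P[m]),P[m].mean(0).round(4),m.sum())
p,d,ci=load('w2')
# handle in wrist
P,c=cloud('w2',285,200,365,420); m=(P[:,2]>.312)&(P[:,2]<.335)&(c[:,0].astype(int)-c[:,2]>25); print('h',rect(P[m]),m.sum(),np.median(P[m][:,2]))
# grate seen by wrist: slot edges visible and grate corners
for n,u,v in [('platebl',273,172),('platebr',370,172),('gratetl',208,109),('gratetr',438,109)]:
    print(n,unproj(ci,u,v,z=.142).round(4))
P,c=cloud('w2',195,100,450,320); m=(P[:,2]>.137)&(P[:,2]<.147)&(c.min(1)>120); print('grate',rect(P[m]),m.sum(),np.median(P[m][:,2]))
```

```text
0.205 (array([616.8, -48.4]), array([43.6, 47.8]), 29.5) [ 0.6181 -0.0462  0.2156] 219
0.215 (array([613.2, -36.5]), array([46.2, 72.4]), 11.5) [ 0.6191 -0.044   0.2343] 203
0.29 (array([617.4, -26.1]), array([60.5, 51.1]), 83.9) [ 0.6198 -0.0254  0.3142] 379
h (array([618.9, -43. ]), array([88.2, 24.2]), 84.6) 11969 0.31766710337130455
platebl [ 0.581  -0.0023  0.142 ]
platebr [ 0.6619 -0.0095  0.142 ]
gratetl [0.5359 0.0518 0.142 ]
gratetr [0.718  0.0355 0.142 ]
grate (array([618.3, -52.7]), array([190.7, 225.4]), 84.9) 19479 0.14063905007152777
```

View pics/ct2.png

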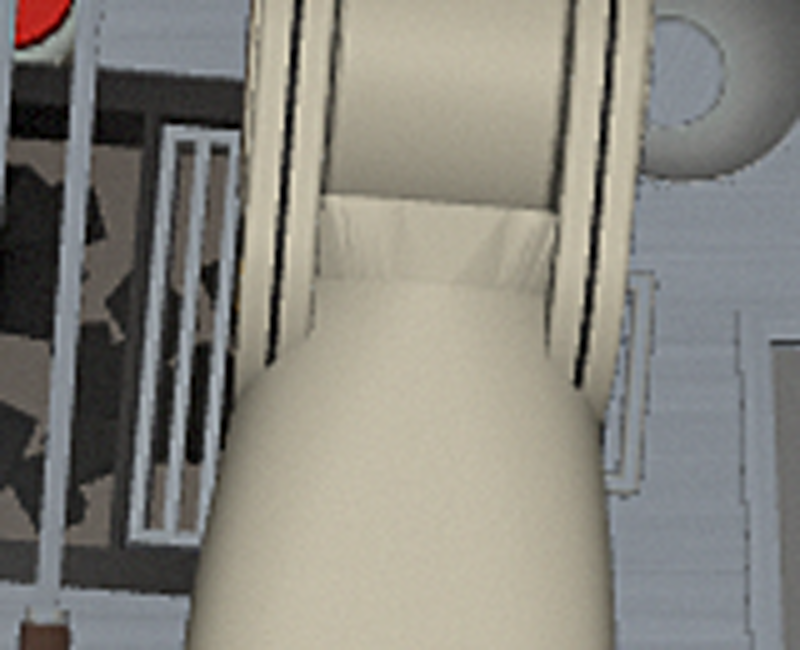

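```bash
python3 -c "
from h import *
go(.6178,-.0488,.257,-5)"
python3 -m inch '[[[1.5,0,-0.16,0.8,-0.2],[1.5,0,-0.16,1.8,-0.2],[1.5,0.01,-0.16,3,-0.2],[1.5,0.01,-0.16,4.2,-0.2],[1.5,0.01,-0.16,4.6,-0.2]]]'; python3 -c "
from h import *
go(.6178,-.0488,.2376,-5)
shot('scene','s3'); crop('s3',245,170,345,270,7,'c3')
P,c=cloud('s3',255,205,325,255)
m=(P[:,2]>.16)&(P[:,2]<.175); print(rect(P[m]),P[m].mean(0).round(4),m.sum())"
```

```text
clock 4.78 pos [ 0.6171 -0.0477  0.304 ] yaw -4.96 tilt 0.25 F [-0.4  1.  -2.1] grip 0.0232
ROW dx 0.10 dy 0.10 dz 4.70 roll 0.0
clock: 5.4
eef_pos: [0.6164, -0.0459, 0.2565]
tool_rot: [0.999, -0.042, -0.003, 0.0]
ft_force: [-0.4, 0.5, -2.3]
grip_width: 0.0233
clock 5.40 pos [ 0.6164 -0.0459  0.2565] yaw -4.76 tilt 0.39 F [-0.4  0.5 -2.3] grip 0.0233
ROW dx 0.18 dy 0.27 dz 1.88 roll 0.2
(array([616.9, -44.5]), array([40.8, 47.5]), 17.3) [ 0.6174 -0.0422  0.169 ] 200
```

View pics/c3.png

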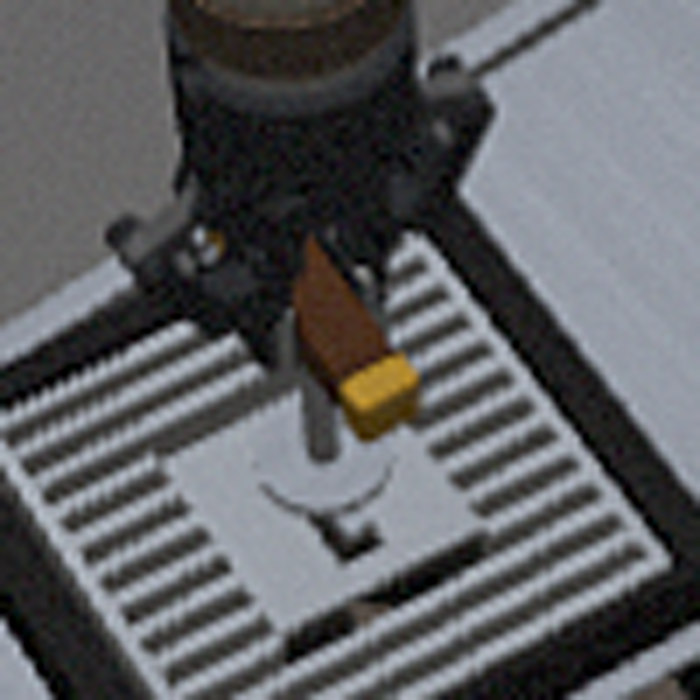

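```bash
python3 -m inch '[[[1.5,0.1,0.26,0,0.2],[1.5,0.1,0.26,0,0.2],[1.5,0.1,0.26,0,0.2],[1.5,0.1,0.26,0,0.2],[1.5,0.1,0.26,0,0.2]]]'; python3 -c "
from h import *
go(.6178,-.0487,.2376,-5)
shot('scene','s4'); crop('s4',245,170,345,270,7,'c4')
P,c=cloud('s4',255,205,325,255)
m=(P[:,2]>.16)&(P[:,2]<.175); print(rect(P[m]),P[m].mean(0).round(4),m.sum())"
```

```text
clock: 6.08
eef_pos: [0.6173, -0.0487, 0.2567]
tool_rot: [0.999, -0.043, -0.003, 0.0]
ft_force: [0.3, -0.5, -3.1]
grip_width: 0.0228
clock 6.08 pos [ 0.6173 -0.0487  0.2567] yaw -4.96 tilt 0.37 F [ 0.3 -0.5 -3.1] grip 0.0228
ROW dx 0.06 dy -0.01 dz 1.91 roll 0.0
(array([617. , -46.5]), array([41.6, 48.9]), 34.2) [ 0.6184 -0.0449  0.1691] 201
```

View pics/c4.png

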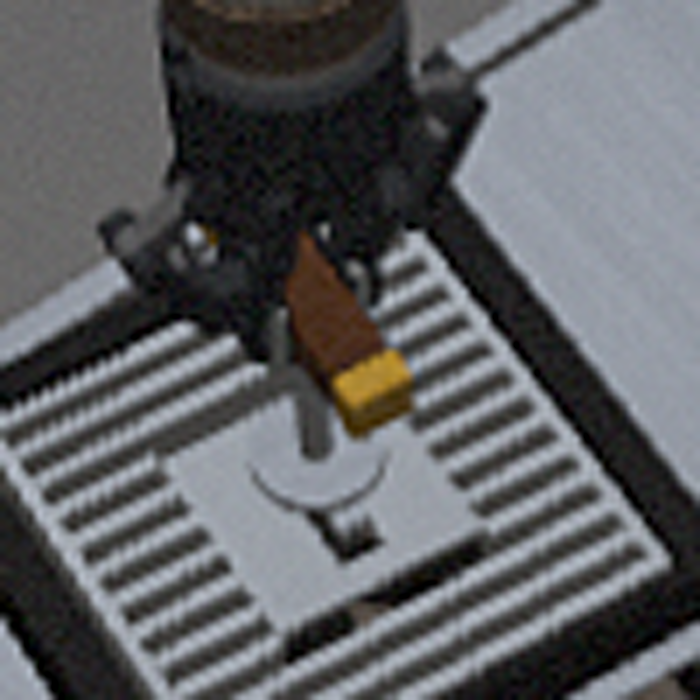

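Run:
```python
from h import *
p,d,ci=load('s4'); im=cv2.resize(p[170:270,245:345,::-1],None,fx=7,fy=7,interpolation=cv2.INTER_CUBIC)
def poly(c,yaw,lx,ly,z,col):
    a=np.radians(yaw);R=np.array([[np.cos(a),-np.sin(a)],[np.sin(a),np.cos(a)]])
    q=[]
    for sx,sy in [(-1,-1),(1,-1),(1,1),(-1,1)]:
        X=np.append(np.array(c)+R@[sx*lx/2,sy*ly/2],z); u,v=proj(ci,X); q.append(((u-245+.5)*7,(v-170+.5)*7))
    cv2.polylines(im,[np.int32(q)],True,col,1)
poly((.6177,-.048),-5,.018,.060,.142,(0,0,255))
poly((.6177,-.048),-5,.084,.084,.142,(0,0,255))
c=(.6173,-.0487)
poly(c,-5,.012,.050,.1451,(0,255,0)); poly(c,-5,.012,.050,.1531,(0,255,0))
cir=[proj(ci,[c[0]+.024*np.cos(t),c[1]+.024*np.sin(t),.1691]) for t in np.linspace(0,6.28,40)]
cv2.polylines(im,[np.int32([((u-244.5)*7,(v-169.5)*7) for u,v in cir])],True,(255,0,0),1)
cv2.imwrite('pics/ov4.png',im)
```

```text
(no output)
```

View pics/ov4.png

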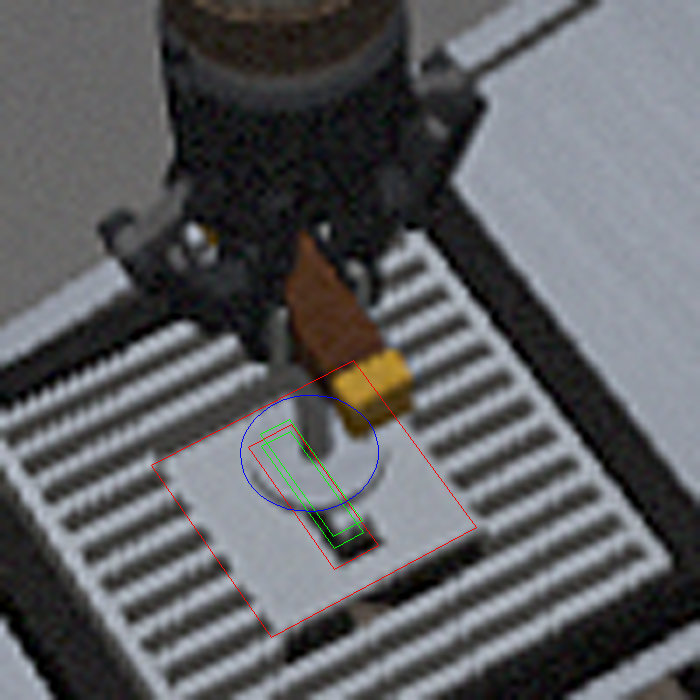

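The overlay agrees with the picture: collar and plate are off by the same ~1 px calibration shift, so lifter and slot are aligned to within about 1 mm. Lowering through the slot.

```bash
python3 -m inch '[[[1.5,0.05,0,0.3,0],[1.5,0.05,0,0.7,0],[1.5,0.05,0,1.1,0],[1.5,0.05,0,1.5,0],[1.5,0.05,0,1.8,0]]]'; python3 -c "
from h import *
go(.6178,-.0487,.2376,-5)
shot('scene','s5'); crop('s5',245,170,345,270,7,'c5')
P,c=cloud('s5',255,205,325,255)
m=(P[:,2]>.144)&(P[:,2]<.154)&(abs(P[:,0]-.618)<.03)&(abs(P[:,1]+.048)<.03); print(rect(P[m]),P[m].mean(0).round(4),m.sum())"
```

```text
clock: 6.75
eef_pos: [0.6176, -0.0487, 0.2381]
tool_rot: [0.999, -0.043, -0.004, 0.0]
ft_force: [-0.4, -0.9, -3.1]
grip_width: 0.0232
clock 6.75 pos [ 0.6176 -0.0487  0.2381] yaw -4.96 tilt 0.40 F [-0.4 -0.9 -3.1] grip 0.0232
ROW dx 0.02 dy -0.01 dz 0.05 roll 0.0
(array([617.3, -47.7]), array([57.2, 57.9]), 86.3) [ 0.6209 -0.0447  0.1498] 200
```

View pics/c5.png

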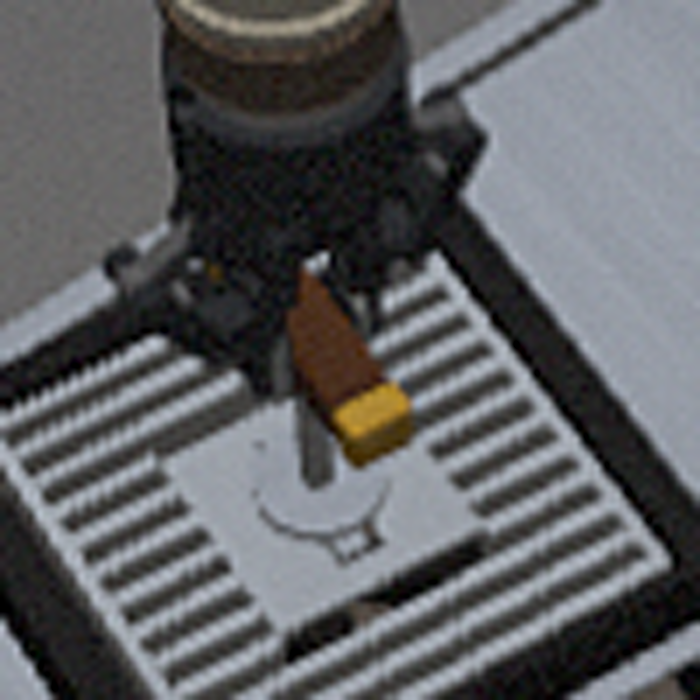

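```bash
python3 -m inch '[[[1.5,0,0,0.04,-9],[1.5,0,0,0.04,-18],[1.5,0,0,0.04,-27],[1.5,0,0,0.04,-36],[1.5,0,0,0.04,-45]]]'; python3 -c "
from h import *
go(.6178,-.0483,.2376,85)"
```

```text
clock: 7.42
eef_pos: [0.6174, -0.0487, 0.2374]
tool_rot: [0.939, 0.345, -0.004, -0.001]
ft_force: [0.1, -0.4, -2.7]
grip_width: 0.0232
clock 7.42 pos [ 0.6174 -0.0487  0.2374] yaw 40.34 tilt 0.43 F [ 0.1 -0.4 -2.7] grip 0.0232
ROW dx 0.05 dy -0.01 dz -0.02 roll -44.7
```

```bash
python3 -m inch '[[[1.5,0.02,0,0,-10],[1.5,0.02,0,0,-20],[1.5,0.02,0,0,-30],[1.5,0.02,0,0,-40],[1.5,0.02,0,0,-44.7]]]'; python3 -c "
from h import *
go(.6178,-.0483,.300,85)
shot('scene','s6'); crop('s6',245,170,345,270,7,'c6')"
```

```text
clock: 8.05
eef_pos: [0.6177, -0.0486, 0.2375]
tool_rot: [0.736, 0.677, -0.003, -0.002]
ft_force: [-0.1, 0.1, -3.7]
grip_width: 0.0233
clock 8.05 pos [ 0.6177 -0.0486  0.2375] yaw 85.22 tilt 0.42 F [-0.1  0.1 -3.7] grip 0.0233
ROW dx 0.03 dy -0.03 dz -6.25 roll 0.2
```

View pics/c6.png

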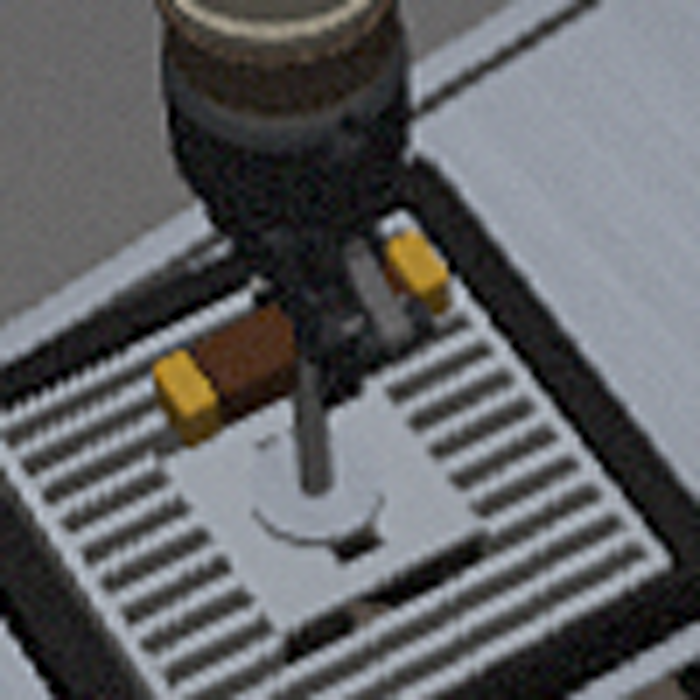

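The quarter turn went freely, and the slot end at (355,545) is now clear of the toggle. Lifting gently.

```bash
python3 -m inch '[[[1.5,0,0,-0.2,0],[1.5,0,0,-0.4,0],[1.5,0,0,-0.7,0],[1.5,0,0,-1.2,0],[1.5,0,0,-1.7,0]]]'; python3 -c "
from h import *
go(.6177,-.0486,.300,85)"
```

```text
clock: 8.72
eef_pos: [0.6175, -0.0486, 0.2541]
tool_rot: [0.736, 0.677, -0.003, -0.003]
ft_force: [-0.4, -0.6, -11.3]
grip_width: 0.0231
clock 8.72 pos [ 0.6175 -0.0486  0.2541] yaw 85.28 tilt 0.50 F [ -0.4  -0.6 -11.3] grip 0.0231
ROW dx -0.00 dy -0.02 dz -4.59 roll 0.3
```

```bash
python3 -m inch '[[[1.5,0,-0.02,-0.8,0],[1.5,0,-0.02,-2,0],[1.5,0,-0.02,-3.4,0],[1.5,0,-0.02,-4.6,0],[1.5,0,-0.02,-5.4,0]]]'; python3 -c "
from h import *
go(.489,-.3834,.305,92)
shot('scene','s7')"
```

```text
clock: 9.35
eef_pos: [0.6181, -0.0486, 0.3096]
tool_rot: [0.736, 0.677, -0.003, -0.002]
ft_force: [0.4, -0.2, -9.9]
grip_width: 0.0234
clock 9.35 pos [ 0.6181 -0.0486  0.3096] yaw 85.28 tilt 0.39 F [ 0.4 -0.2 -9.9] grip 0.0234
ROW dx -34.43 dy -10.11 dz 0.55 roll -6.7
```

View pics/s7.png

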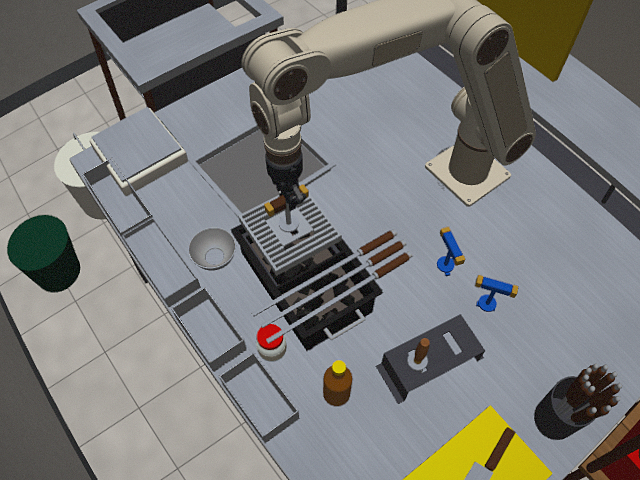

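```bash
python3 -m inch '[[[1.5,-1,-0.3,0,0],[1.5,-3,-0.9,0,0],[1.5,-5.5,-1.6,0,-1],[1.5,-8.3,-2.4,0,-2],[1.5,-11,-3.2,0,-3]]]'; python3 -c "
from h import *
go(.489,-.382,.305,92)"
```

```text
clock: 10.02
eef_pos: [0.5758, -0.158, 0.3102]
tool_rot: [0.718, 0.696, -0.003, -0.002]
ft_force: [-0.0, 0.1, -10.7]
grip_width: 0.0233
clock 10.03 pos [ 0.5758 -0.158   0.3102] yaw 88.23 tilt 0.43 F [ -0.    0.1 -10.7] grip 0.0233
ROW dx -22.65 dy -7.98 dz 0.60 roll -3.8
```

```bash
python3 -m inch '[[[1.5,-2.8,-1,0,-1],[1.5,-5.6,-2,0,-2],[1.5,-8.4,-3,0,-3],[1.5,-11.2,-4,0,-3.8],[1.5,-14,-5,0,-3.8]]]'; python3 -c "
from h import *
go(.489,-.382,.305,92)"
```

```text
clock: 10.65
eef_pos: [0.5194, -0.2986, 0.3102]
tool_rot: [0.695, 0.719, -0.003, -0.003]
ft_force: [-0.5, -0.2, -11.2]
grip_width: 0.023
clock 10.65 pos [ 0.5194 -0.2986  0.3102] yaw 91.94 tilt 0.52 F [ -0.5  -0.2 -11.2] grip 0.0230
ROW dx -8.23 dy -3.32 dz 0.56 roll -0.1
```

```bash
python3 -m inch '[[[1.5,-2.5,-1,0,0],[1.5,-5,-2,0,0],[1.5,-7,-2.8,0,0],[1.5,-8,-3.2,0,0],[1.5,-8.2,-3.3,0,0]]]'; python3 -c "
from h import *
go(.489,-.382,.200,92)
shot('scene','s8')
P,c=cloud('s8',170,80,340,250)
m=(P[:,2]>.19)&(P[:,2]<.222)&(c.min(1)>110);print('grate',rect(P[m]),P[m].mean(0),m.sum())
A=np.c_[P[m][:,:2],np.ones(m.sum())]; print(np.linalg.lstsq(A,P[m][:,2],rcond=None)[0])"
```

```text
clock: 11.28
eef_pos: [0.4888, -0.3822, 0.3103]
tool_rot: [0.695, 0.719, -0.003, -0.003]
ft_force: [0.5, -0.6, -10.9]
grip_width: 0.023
clock 11.28 pos [ 0.4888 -0.3822  0.3103] yaw 91.89 tilt 0.52 F [  0.5  -0.6 -10.9] grip 0.0230
ROW dx 0.02 dy 0.12 dz 11.03 roll -0.1
grate (array([ 486.3, -381.8]), array([184.4, 190.2]), 1.7) [ 0.49231985 -0.3716792   0.21128678] 1693
[-0.00777045 -0.00180946  0.21443979]
```

View pics/s8.png

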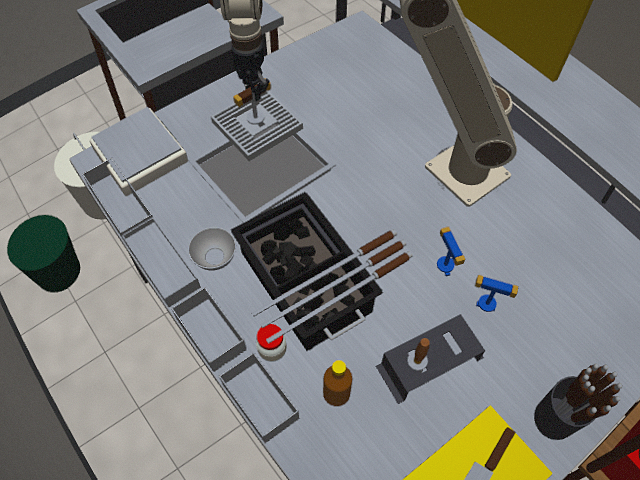

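The grate hangs level (tip < 0.5°) at yaw 1.7°, aligned with the tray and centred over it. Lowering.

```bash
python3 -m inch '[[[1.5,0,0.1,1,0],[1.5,0,0.1,3,0],[1.5,0,0.1,5.5,0],[1.5,0,0.1,8,0],[1.5,0,0.1,10,0]]]'; python3 -m inch '[[[1.5,0,0,1.5,0],[1.5,0,0,3,0],[1.5,0,0,4.5,0],[1.5,0,0,5.5,0],[1.5,0,0,6,0]]]';python3 -c "
from h import *
go(.489,-.382,.125,92)"
```

```text
clock: 11.95
eef_pos: [0.4891, -0.3801, 0.2083]
tool_rot: [0.694, 0.72, -0.003, -0.004]
ft_force: [-0.2, 0.9, -11.5]
grip_width: 0.0232
clock: 12.58
eef_pos: [0.4883, -0.3798, 0.1476]
tool_rot: [0.694, 0.72, -0.003, -0.005]
ft_force: [0.8, 0.3, -11.3]
grip_width: 0.0231
clock 12.57 pos [ 0.4883 -0.3798  0.1476] yaw 92.04 tilt 0.66 F [  0.8   0.3 -11.3] grip 0.0231
ROW dx -0.22 dy 0.09 dz 2.25 roll 0.0
```

```bash
python3 -m inch '[[[1.5,0,0,0.5,0],[1.5,0,0,1,0],[1.5,0,0,1.4,0],[1.5,0,0,1.7,0],[1.5,0,0,1.9,0]]]'; python3 -m inch '[[[1.5,0,0,0.05,0],[1.5,0,0,0.1,0],[1.5,0,0,0.15,0],[1.5,0,0,0.2,0],[1.5,0,0,0.25,0]]]';python3 -c "
from h import *
go(.489,-.382,.125,92)"
```

```text
clock: 13.2
eef_pos: [0.4881, -0.3798, 0.1284]
tool_rot: [0.694, 0.72, -0.003, -0.005]
ft_force: [0.1, -1.0, -11.0]
grip_width: 0.0235
clock: 13.82
eef_pos: [0.4884, -0.3801, 0.1267]
tool_rot: [0.694, 0.72, -0.003, -0.004]
ft_force: [-1.4, 0.5, -3.8]
grip_width: 0.0232
clock 13.82 pos [ 0.4884 -0.3801  0.1267] yaw 92.03 tilt 0.60 F [-1.4  0.5 -3.8] grip 0.0232
ROW dx -0.20 dy 0.06 dz 0.17 roll 0.0
```

```bash
python3 -m inch '[[[1.5,0,0,0.1,0],[1.5,0,0,0.17,0],[1.5,0,0,0.17,0],[1.5,0,0,0.17,0],[1.5,0,0,0.17,0]]]';python3 -c "
from h import *
shot('scene','s9'); crop('s9',190,70,340,215,5,'c9')
go(.4884,-.3801,.125,2)
P,c=cloud('s9',170,80,340,230)
m=(P[:,2]>.02)&(P[:,2]<.036)&(c.min(1)>110)&(abs(P[:,0]-.488)<.11)&(abs(P[:,1]+.38)<.11);print('grate',rect(P[m]),np.median(P[m][:,2]),m.sum())
m=(P[:,2]>.0345)&(P[:,2]<.045)&(abs(P[:,0]-.488)<.03)&(abs(P[:,1]+.38)<.03);print('collar',rect(P[m]),np.median(P[m][:,2]),m.sum())
"
```

```text
clock: 14.45
eef_pos: [0.4885, -0.3801, 0.1252]
tool_rot: [0.694, 0.72, -0.003, -0.004]
ft_force: [0.0, 0.3, -3.1]
grip_width: 0.023
clock 14.50 pos [ 0.4884 -0.3801  0.1251] yaw 92.03 tilt 0.59 F [ 0.1 -0.1 -3.4] grip 0.0231
ROW dx -0.00 dy 0.00 dz 0.01 roll 90.0
grate (array([ 484.1, -376.5]), array([184.1, 183.4]), 1.7) 0.02817207949136058 1304
collar (array([ 490.5, -376.5]), array([53.1, 48.7]), 7.0) 0.037440373600434285 127
```

View pics/c9.png

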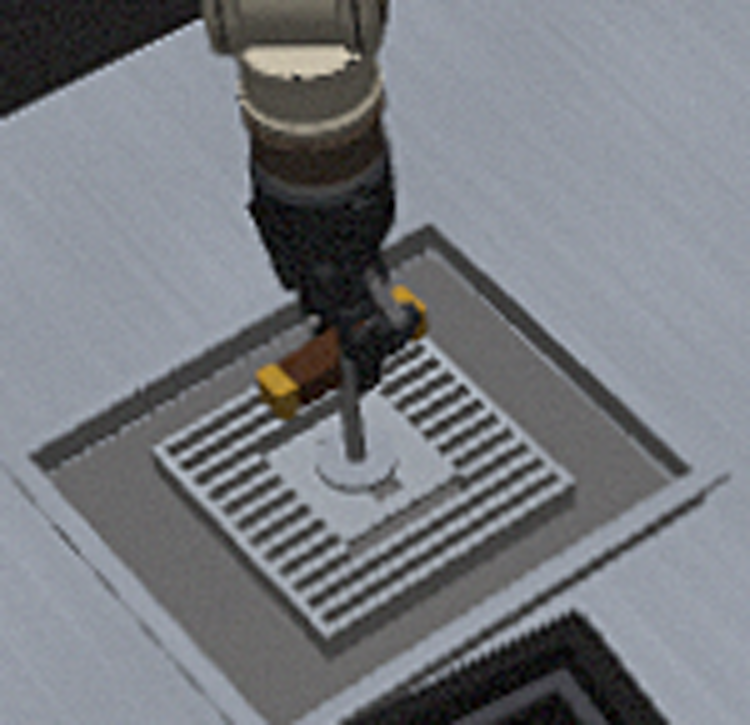

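The grate lies flat on the tray floor (top at z ≈ 0.028). The collar is ~3 mm clear of the plate, and only the lifter's weight is felt. Turning the toggle back.

```bash
python3 -m inch '[[[1.5,0,0,0,9],[1.5,0,0,0,18],[1.5,0,0,0,27],[1.5,0,0,0,36],[1.5,0,0,0,45]]]'; python3 -c "
from h import *
go(.4884,-.3801,.125,1.8)"
```

```text
clock: 15.12
eef_pos: [0.4884, -0.3801, 0.1251]
tool_rot: [0.918, 0.397, -0.004, -0.002]
ft_force: [-1.0, -0.5, -2.7]
grip_width: 0.023
clock 15.12 pos [ 0.4884 -0.3801  0.1251] yaw 46.74 tilt 0.58 F [-1.  -0.5 -2.7] grip 0.0230
ROW dx -0.00 dy -0.00 dz 0.01 roll 44.9
```

```bash
python3 -m inch '[[[1.5,0,0,0,10],[1.5,0,0,0,20],[1.5,0,0,0,30],[1.5,0,0,0,40],[1.5,0,0,0,44.9]]]'; python3 -c "
from h import *
go(.4884,-.3801,.125,1.8)
shot('scene','s10'); crop('s10',205,120,315,210,7,'c10')
P,c=cloud('s10',170,80,340,230)
m=(P[:,2]>.02)&(P[:,2]<.036)&(c.min(1)>110)&(abs(P[:,0]-.488)<.11)&(abs(P[:,1]+.38)<.11);print('grate',rect(P[m]),np.median(P[m][:,2]),m.sum())
"
```

```text
clock: 15.75
eef_pos: [0.4884, -0.3801, 0.1251]
tool_rot: [1.0, 0.014, -0.005, -0.001]
ft_force: [0.7, 0.1, -3.1]
grip_width: 0.0233
clock 15.75 pos [ 0.4884 -0.3801  0.1251] yaw 1.64 tilt 0.58 F [ 0.7  0.1 -3.1] grip 0.0233
ROW dx -0.00 dy -0.00 dz 0.01 roll -0.2
grate (array([ 485.3, -376.9]), array([184.5, 186.9]), 0.8) 0.028139536539584675 1309
```

View pics/c10.png

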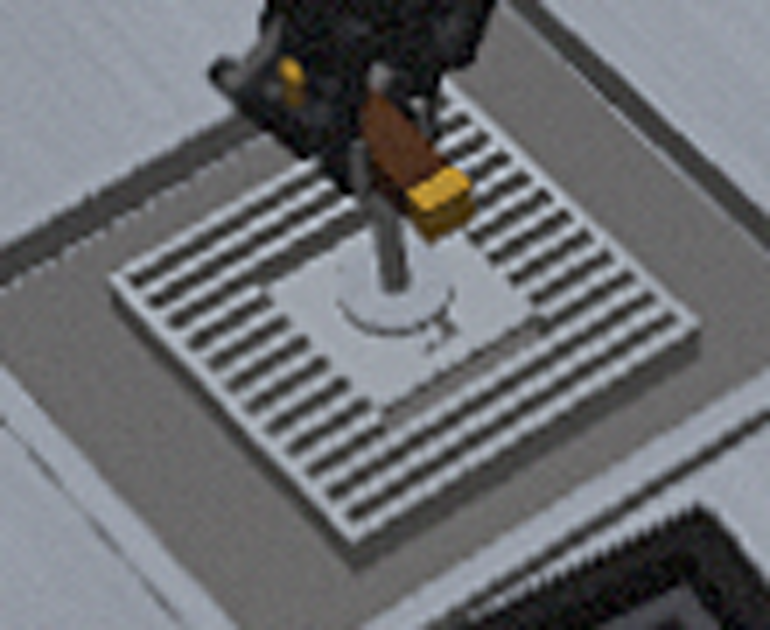

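```bash
python3 -m inch '[[[1.5,0,0,-0.15,0],[1.5,0,0,-0.3,0],[1.5,0,0,-0.45,0],[1.5,0,0,-0.6,0],[1.5,0,0,-0.75,0]]]'; python3 -c "
from h import *
go(.4884,-.3801,.15,1.8)"
```

```text
clock: 16.42
eef_pos: [0.4886, -0.3801, 0.1327]
tool_rot: [1.0, 0.014, -0.005, -0.001]
ft_force: [-0.2, 0.6, -1.8]
grip_width: 0.0232
clock 16.43 pos [ 0.4886 -0.3801  0.1327] yaw 1.58 tilt 0.58 F [-0.2  0.6 -1.8] grip 0.0232
ROW dx -0.03 dy -0.01 dz -1.73 roll -0.2
```

```bash
python3 -m inch '[[[1.5,0,0,-0.3,0],[1.5,0,0,-0.8,0],[1.5,0,0,-1.4,0],[1.5,0,0,-2.1,0],[1.5,0,0,-2.8,0]]]'; python3 -c "
from h import *
go(.4884,-.3801,.31,1.8)
shot('scene','s11'); crop('s11',205,100,315,210,6,'c11')"
```

```text
clock: 17.05
eef_pos: [0.4889, -0.3802, 0.1614]
tool_rot: [1.0, 0.014, -0.005, -0.0]
ft_force: [-0.1, -0.4, -2.7]
grip_width: 0.0231
clock 17.05 pos [ 0.4889 -0.3802  0.1614] yaw 1.59 tilt 0.56 F [-0.1 -0.4 -2.7] grip 0.0231
ROW dx -0.20 dy -0.03 dz -14.86 roll -0.2
```

View pics/c11.png

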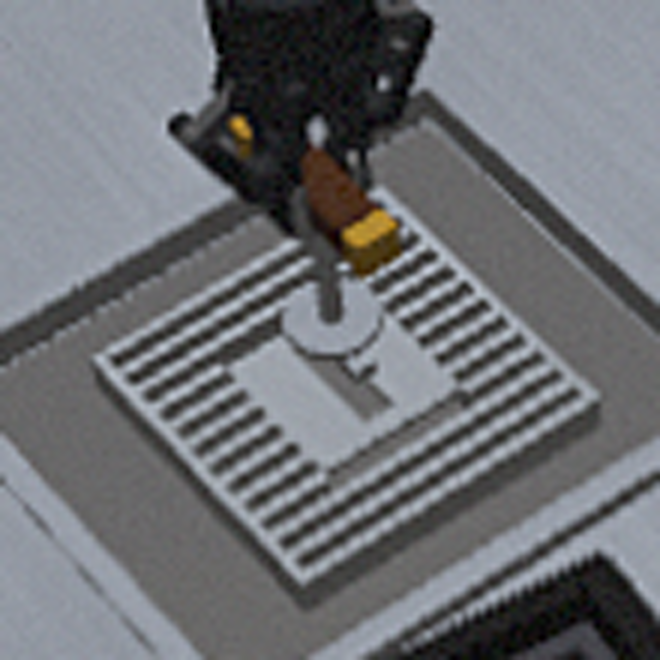

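The lifter is fully out and the grate stays flat. Now I measure the empty stand slot from earlier views while rising.

```bash
python3 -m inch '[[[1.5,0,0,-3,0],[1.5,0,0,-6.5,0],[1.5,0,0,-10,0],[1.5,0,0,-13,0],[1.5,0,0,-15,0]]]'; python3 -c "
from h import *
shot('top','t12'); crop('t12',90,180,200,310,5,'c12'); crop('s7',400,300,500,400,7,'c7')"
```

```text
clock: 17.73
eef_pos: [0.4909, -0.3807, 0.3147]
tool_rot: [1.0, 0.014, -0.003, 0.001]
ft_force: [-0.2, 0.2, -2.7]
grip_width: 0.0231
```

View pics/c12.png

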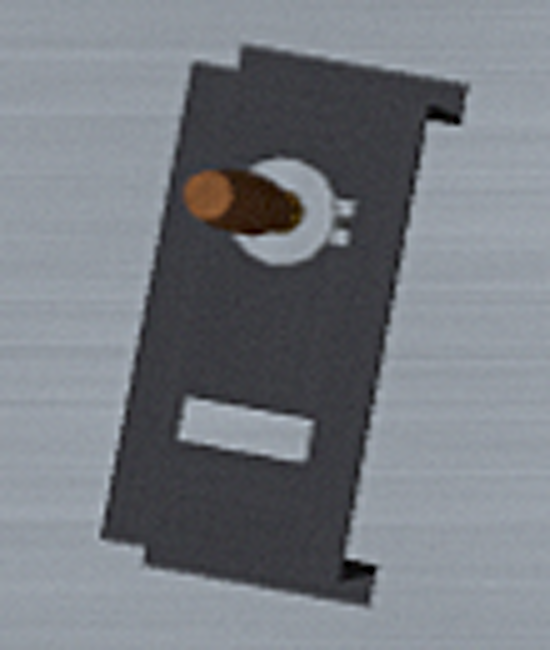

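View pics/c7.png

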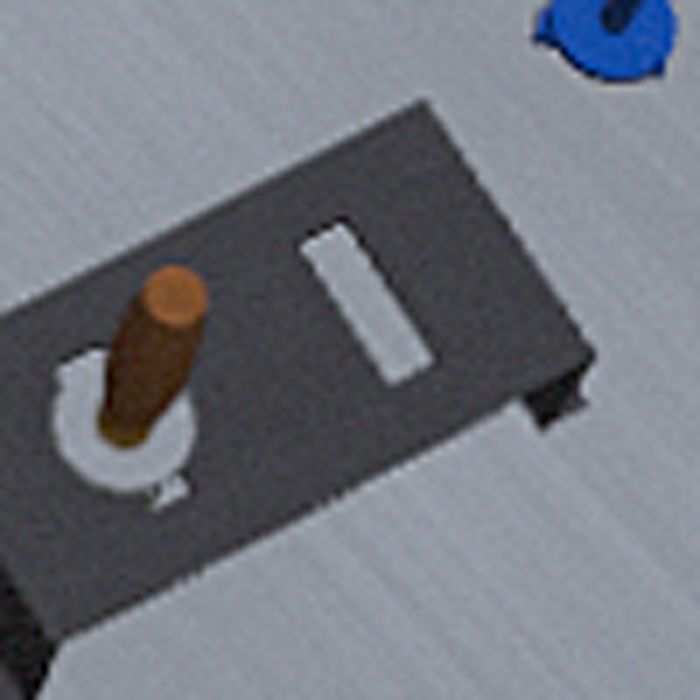

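Run:
```python
from h import *
def m(tag,off,s,pts):
    p,d,ci=load(tag)
    X=np.array([unproj(ci,off[0]+(u+.5)/s-.5,off[1]+(v+.5)/s-.5,z=.07) for u,v in pts]); e=X[1]-X[0];f=X[2]-X[3]
    print(tag,X.mean(0).round(4),[round(float(np.degrees(np.arctan2(g[1],g[0]))),1) for g in(e,f)],np.linalg.norm(e).round(4),np.linalg.norm(X[2]-X[1]).round(4))
m('t12',(90,180),5,[(186,396),(314,420),(307,463),(177,439)])
m('s7',(400,300),7,[(300,242),(390,385),(436,359),(345,221)])
go(.455,.3845,.31,-10.5)
```

```text
t12 [0.455  0.3828 0.07  ] [-100.6, -100.4] 0.0592 0.0196
s7 [0.4534 0.3852 0.07  ] [78.7, 79.7] 0.0594 0.0194
clock 17.77 pos [ 0.4915 -0.3811  0.3173] yaw 1.59 tilt 0.31 F [ 0.9 -1.1 -0.4] grip 0.0230
ROW dx -1.52 dy -76.64 dz 0.40 roll 12.1
```

```bash
python3 -m inch '[[[1.5,0,-2,0,0],[1.5,-0.2,-6,0,2],[1.5,-0.4,-11,0,4],[1.5,-0.5,-16,0,6],[1.5,-0.6,-21,0,8]]]'; python3 -c "
from h import *
go(.455,.3845,.31,-10.5)"
```

```text
clock: 18.4
eef_pos: [0.4792, -0.1698, 0.316]
tool_rot: [0.998, -0.057, -0.001, 0.002]
ft_force: [1.3, -0.1, -3.9]
grip_width: 0.0228
clock 18.40 pos [ 0.4792 -0.1698  0.316 ] yaw -6.50 tilt 0.30 F [ 1.3 -0.1 -3.9] grip 0.0228
ROW dx -8.68 dy -54.80 dz 0.37 roll 4.0
```

```bash
python3 -m inch '[[[1.5,-0.8,-5,0,1],[1.5,-1.6,-10,0,2],[1.5,-2.4,-15,0,3],[1.5,-3.2,-20,0,4],[1.5,-4,-25,0,4]]]'; python3 -m inch '[[[1.5,-0.8,-5,0,0],[1.5,-1.6,-10,0,0],[1.5,-2.4,-15,0,0],[1.5,-3.1,-20,0,0],[1.5,-3.6,-23,0,0]]]'; python3 -c "
from h import *
go(.455,.3845,.30,-10.5)"
```

```text
clock: 19.02
eef_pos: [0.4673, 0.0846, 0.3148]
tool_rot: [0.996, -0.092, -0.001, 0.002]
ft_force: [1.1, -0.8, -1.9]
grip_width: 0.023
clock: 19.65
eef_pos: [0.4733, 0.3197, 0.3129]
tool_rot: [0.996, -0.091, -0.001, 0.002]
ft_force: [-0.6, -0.0, -2.4]
grip_width: 0.023
clock 19.65 pos [0.4733 0.3197 0.3129] yaw -10.40 tilt 0.31 F [-0.6 -0.  -2.4] grip 0.0230
ROW dx -2.97 dy -6.05 dz 1.27 roll 0.1
```

```bash
python3 -m inch '[[[1.5,-1.5,-3,0,0],[1.5,-2.7,-5.4,0,0],[1.5,-2.97,-6.05,0.6,0],[1.5,-2.97,-6.05,1.2,0],[1.5,-2.97,-6.05,1.2,0]]]'; python3 -c "
from h import *
go(.4550,.3846,.20,-10.5)"
```

```text
clock: 20.27
eef_pos: [0.455, 0.3832, 0.2997]
tool_rot: [0.996, -0.091, -0.002, 0.003]
ft_force: [0.0, -0.2, -2.6]
grip_width: 0.023
clock 20.27 pos [0.455  0.3832 0.2997] yaw -10.47 tilt 0.44 F [ 0.  -0.2 -2.6] grip 0.0230
ROW dx 0.01 dy -0.21 dz 9.97 roll 0.0
```

```bash
python3 -m inch '[[[1.5,0,-0.15,2,0],[1.5,0,-0.15,4.5,0],[1.5,0,-0.15,7.5,0],[1.5,0,-0.15,10,0],[1.5,0,-0.15,10.8,0]]]'; python3 -c "
from h import *
go(.4550,.3846,.162,-10.5)
shot('scene','s13')
P,c=cloud('s13',420,280,500,380)
m=(P[:,2]>.093)&(P[:,2]<.112);print('collar',rect(P[m]),np.median(P[m][:,2]),m.sum())
crop('s13',400,280,500,380,7,'c13')"
```

```text
clock: 20.9
eef_pos: [0.4544, 0.3822, 0.1901]
tool_rot: [0.996, -0.092, -0.003, 0.004]
ft_force: [0.3, 0.4, -3.0]
grip_width: 0.0227
clock 20.90 pos [0.4544 0.3822 0.1901] yaw -10.56 tilt 0.63 F [ 0.3  0.4 -3. ] grip 0.0227
ROW dx 0.03 dy -0.27 dz 2.81 roll -0.1
collar (array([419.9, 375.3]), array([273. ,  45.8]), 9.9) 0.10261754690086744 251
```

View pics/c13.png

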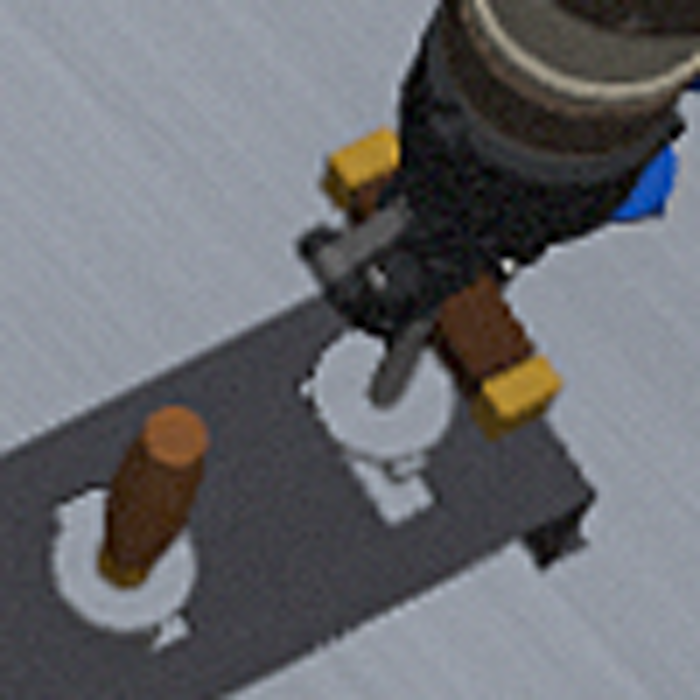

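```bash
python3 -m inch '[[[1.5,0.03,-0.27,0,0],[1.5,0.03,-0.27,0.1,0],[1.5,0.03,-0.27,0.3,0],[1.5,0.03,-0.27,0.3,0],[1.5,0.03,-0.27,0.3,0]]]'
python3 - <<'E'
from h import *
go(.4550,.3846,.163,-10.5)
p,d,ci=shot('scene','s14'); im=cv2.resize(p[280:380,400:500,::-1],None,fx=7,fy=7,interpolation=cv2.INTER_CUBIC)
o=get_obs(); t=o['eef_pos']
def poly(c,yaw,lx,ly,z,col):
    a=np.radians(yaw);R=np.array([[np.cos(a),-np.sin(a)],[np.sin(a),np.cos(a)]]); q=[]
    for sx,sy in [(-1,-1),(1,-1),(1,1),(-1,1)]:
        u,v=proj(ci,np.append(np.array(c)+R@[sx*lx/2,sy*ly/2],z)); q.append(((u-399.5)*7,(v-279.5)*7))
    cv2.polylines(im,[np.int32(q)],True,col,1)
poly((.4534,.3852),-10.8,.02,.06,.07,(0,0,255))
c=(t[0],t[1]); f=t[2]-.1116
poly(c,-10.5,.012,.05,f,(0,255,0)); poly(c,-10.5,.012,.05,f+.008,(0,255,0))
cir=[proj(ci,[c[0]+.024*np.cos(a),c[1]+.024*np.sin(a),f+.024]) for a in np.linspace(0,6.28,40)]
cv2.polylines(im,[np.int32([((u-399.5)*7,(v-279.5)*7) for u,v in cir])],True,(255,0,0),1)
cv2.imwrite('pics/ov14.png',im)
E
```

```text
clock: 21.58
eef_pos: [0.4552, 0.3851, 0.1871]
tool_rot: [0.996, -0.092, -0.003, 0.004]
ft_force: [-0.2, -0.7, -3.3]
grip_width: 0.023
clock 21.57 pos [0.4552 0.3851 0.1871] yaw -10.54 tilt 0.60 F [-0.2 -0.7 -3.3] grip 0.0230
ROW dx 0.00 dy 0.04 dz 2.42 roll -0.0
```

View pics/ov14.png

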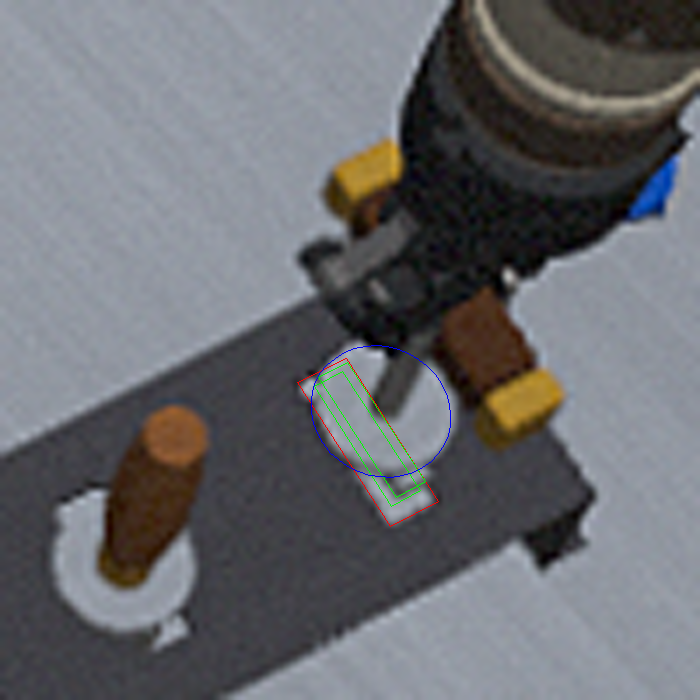

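Aligned within about 1–2 mm (slot clearance is ±4 mm). Lowering to seat the collar.

```bash
python3 -m inch '[[[1.5,-0.05,0.03,0.5,0],[1.5,-0.05,0.03,1,0],[1.5,-0.05,0.03,1.5,0],[1.5,-0.05,0.03,1.9,0],[1.5,-0.05,0.03,2.2,0]]]'; python3 -c "
from h import *
go(.4550,.3846,.1625,-10.5)"
```

```text
clock: 22.25
eef_pos: [0.4544, 0.3847, 0.1647]
tool_rot: [0.996, -0.092, -0.003, 0.004]
ft_force: [-0.5, 1.2, -2.8]
grip_width: 0.0232
clock 22.25 pos [0.4544 0.3847 0.1647] yaw -10.54 tilt 0.63 F [-0.5  1.2 -2.8] grip 0.0232
ROW dx 0.06 dy -0.00 dz 0.22 roll -0.0
```

```bash
python3 -m inch '[[[1.5,0.03,0,0.1,0],[1.5,0.03,0,0.15,0],[1.5,0.03,0,0.2,0],[1.5,0.03,0,0.25,0],[1.5,0.03,0,0.25,0]]]'; python3 -c "
from h import *
go(.4550,.3846,.1625,-10.5)"
```

```text
clock: 22.88
eef_pos: [0.4547, 0.3847, 0.1623]
tool_rot: [0.996, -0.092, -0.003, 0.004]
ft_force: [0.4, 0.0, -2.3]
grip_width: 0.0229
clock 22.88 pos [0.4547 0.3847 0.1623] yaw -10.54 tilt 0.62 F [ 0.4  0.  -2.3] grip 0.0229
ROW dx 0.03 dy 0.00 dz -0.02 roll -0.0
```

```bash
python3 -m inch '[[[1.5,0,0,0.05,0],[1.5,0,0,0.1,0],[1.5,0,0,0.1,0],[1.5,0,0,0.15,0],[1.5,0,0,0.15,0]]]'; python3 -c "
from h import *
go(.4550,.3846,.1625,-10.5)"
```

```text
clock: 23.5
eef_pos: [0.4548, 0.3848, 0.1621]
tool_rot: [0.996, -0.092, -0.003, 0.004]
ft_force: [-3.2, -1.6, 7.1]
grip_width: 0.0233
clock 23.50 pos [0.4548 0.3848 0.1621] yaw -10.54 tilt 0.54 F [-3.2 -1.6  7.1] grip 0.0233
ROW dx 0.03 dy 0.01 dz -0.04 roll -0.0
```

Contact is felt at 7 N, at the same tool height as the original grip (0.162). Letting go.

```bash
python3 -m inch '[[[3,0,0,0,0],[4.5,0,0,0,0],[6,0,0,0,0],[6,0,0,0,0],[6,0,0,0,0]]]'; python3 -m inch '[[[6,0,0,-1,0],[6,0,0,-3,0],[6,0,0,-5,0],[6,0,0,-8,0],[6,0,0,-11,0]]]'; python3 -m inch '[[[6,0,0,-3,0],[6,0,3,-3,0],[6,-3,8,-3,0],[6,-6,13,-3,0],[6,-9,18,-3,0]]]'
python3 - <<'E'
from h import *
st()
for n in ('scene','top'): shot(n,n+'F')
P,c=cloud('topF',90,240,165,300); m=(P[:,2]>.168)&(P[:,2]<.19); print('handle',rect(P[m]),np.median(P[m][:,2]),m.sum())
A=np.c_[P[m][:,:2],np.ones(m.sum())]; print(np.linalg.lstsq(A,P[m][:,2],rcond=None)[0])
P,c=cloud('sceneF',430,300,480,370); m=(P[:,2]>.064)&(P[:,2]<.09)&(c.min(1)>110); print('collar',rect(P[m]),np.median(P[m][:,2]),m.sum())
P,c=cloud('topF',400,170,545,330); m=(P[:,2]>.02)&(P[:,2]<.036)&(abs(P[:,0]-.488)<.11)&(abs(P[:,1]+.38)<.11)&(c.min(1)>130); print('grate',rect(P[m]),np.median(P[m][:,2]))
crop('sceneF',400,280,500,380,7,'cF')
E
```

```text
clock: 24.12
eef_pos: [0.4548, 0.3848, 0.162]
tool_rot: [0.996, -0.092, -0.003, 0.004]
ft_force: [0.2, -0.3, -0.8]
grip_width: 0.0601
clock: 24.75
eef_pos: [0.4555, 0.3856, 0.2736]
tool_rot: [0.996, -0.092, -0.003, 0.004]
ft_force: [0.9, 0.8, 0.3]
grip_width: 0.06
clock: 25.38
eef_pos: [0.3331, 0.224, 0.3062]
tool_rot: [0.996, -0.092, -0.002, 0.003]
ft_force: [0.6, -0.5, 0.9]
grip_width: 0.06
clock 25.375
joint_pos [ 0.594   0.0293 -0.0851  1.4636 -0.0027  2.3485]
eef_pos [0.3331 0.224  0.3062]
tool_rot [ 0.9958 -0.0917 -0.0019  0.0033]
ft_force [ 0.5633 -0.5129  0.8911]
grip_width 0.06
handle (array([454.2, 383.5]), array([103.9,  24.4]), 79.4) 0.17664633021622755 582
[-0.02529471  0.01049835  0.18398299]
collar (array([439.5, 392. ]), array([115.6,  92.8]), 72.1) 0.07480236719041211 233
grate (array([ 487.9, -379.3]), array([180.8, 181.4]), 1.8) 0.02857492664851291
```

View pics/sceneF.png

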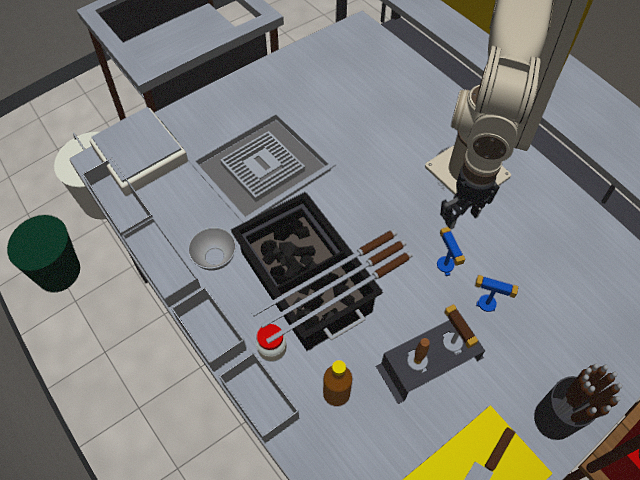

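View pics/cF.png

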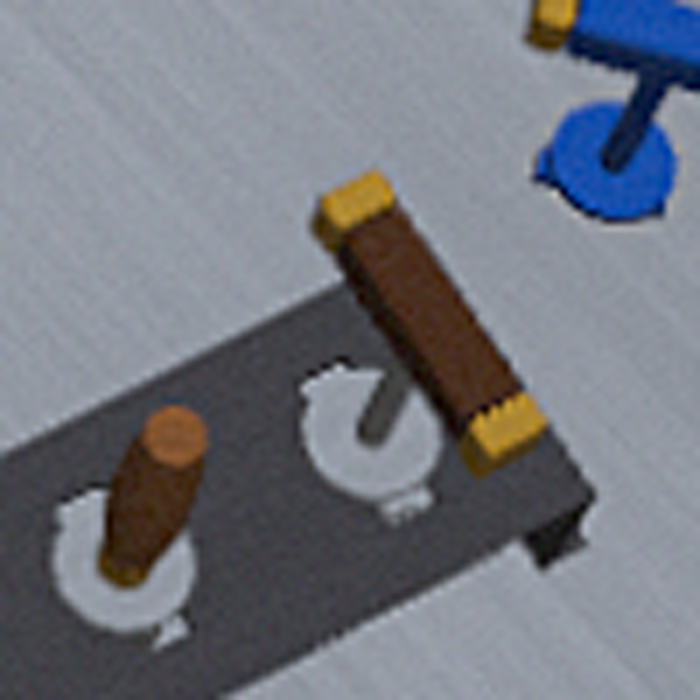

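The final view shows the grate flat in the tray at (262,162), the lifter upright in its slot at (458,330) and everything else in place. The handle-top height is 0.1766, against 0.1768 at the start. Handing in.

```bash
python3 -c "
from workcell import ticket; print(ticket.job_done())"
```

```text
the job is handed in; nothing more can be done
None
```

I moved the grate from the grill to the tray with the lifter, stood the lifter back in the stand's free near slot, and handed the job in at about 25 s. No verdict was reported.

- **Grate:** it lies flat on the tray floor. Its top measured z ≈ 0.0286 m against an expected 0.029 m, and it sits within about 5 mm of the tray's centre. It was lifted and carried only by the lifter; in the pictures and poses the gripper never came near it.
- **Lifter:** it is seated and let go. The handle top was at 0.1766 m, against 0.1768 m before the job, and the handle centre is within about 2 mm of the slot's.
- **Other items:** in the before and after pictures, the skewers, scraper, bottle, jar, bowl and the blue look-alikes look unmoved. I checked this by eye, not by measurement.

Two of the last checks were poor:
- **Collar:** the automatic size fit picked up other pixels, so I judged its seating by the handle height and the close-up.
- **Lifter tilt:** a plane fitted to the handle top gave about 1.6°. That is within the 4.5° limit, and I take most of it for depth noise.

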